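# Hang the sleeve cup in the notch of the sorter tub's rail

## Task

Pick up the orange cup of sanding sleeves by its black tab and hook its bent lip over the blue rail of the white sorter tub, so that the cup hangs inside the tub and the hook first rests on the rail's full-height edge beside the yellow notch. Then, with light downward pressure, slide it along the rail until the hook drops fully home into the notch, and let go so it hangs there upright. Be gentle with the tub and rail (keep the push under about 25 N) and leave the other things on the bench where they are.

Things in the scene. Friction and masses are not known exactly. Their poses are not given: they have to be found in the camera images.
- cup: Loose orange hook-on cup, about 200 g, packed with brown sanding sleeves (part of it), standing upright. Origin: centre of its underside, z up, +x towards its hook, y along the hook. Cup 56 (x) x 62 (y) x 60 mm high; its back plate (x 24 to 28) rises to z 104. Hook (62 mm wide in y): a flat bridge, x 24 to 40, z 100 to 104, ending in the lip, x 36 to 40, bent down to z 82.
- hook (a point): Middle of the underside of the cup's bridge, in the 8 mm wide, 18 mm deep gap between back plate and lip: cup frame x 32, y 0, z 100 mm; axes as the cup's.
- tab (a point): Centre of the cup's black grip tab, to be grasped from above: 12 (x) x 30 (y) x 42 (z) mm, standing on the bridge, from 4 to 46 mm straight above point hook; axes as the cup's.
- tub: White sorter tub, fixed, 160 (x) x 260 (y) mm; origin: centre of its underside, z up. Its +x long wall carries the blue rail; the other walls are 118 mm high. The cup hangs on the +x wall, cup inside, lip outside, its x axis the same way as the tub's. Inside that wall the tub is free from x -10 to 73, y -126 to 126, floor at z 5 mm; its other half holds sleeves up to 51 mm high.
- rim_mid (a point): Middle of the rail wall's length and thickness, at the rail's top edge: tub frame x 76, y 0, z 130 mm; axes as the tub's. The blue rail is 5 mm thick and firm; the wall past its ends is 1 mm lower. Its one notch, painted yellow, is 66 mm long (y), 8 mm deep, square. The notch's centre lies within 30 mm of this point along y and is not reported: see it roughly, find it exactly by feel.
- drum: Bystander: black rubber sanding drum standing on end with its steel spindle up, 52 mm across, 80 mm high; origin at the centre of its underside.
- felt_wheel: Bystander: beige felt wheel lying flat, 80 mm across, 24 mm thick; origin at the centre of its underside.
- loose_sleeve: Bystander: brown sanding sleeve standing on end, 40 mm across, 45 mm high; origin at the centre of its underside.
- wax_bar: Bystander: brown wax bar, 35 x 105 x 28 mm, lying flat; origin at the centre of its underside.
Mind the look-alikes: they are no part of the job. Of the things that look like the cup, take the one that is farthest to the robot's right at the start.

How it is judged (in metres and radians):
On the way, in this order (a step that is already met when the one before it is completed fails the run):
1. the hook is over the rail, resting on its full-height edge beside the notch (x of hook in the frame of rim_mid between -0.005 and 0.005 m and angle between cup's own z axis and vertical below 0.15 rad and angle between the x axis of cup and the x axis of tub, either way round below 0.12 rad and z of hook in the frame of rim_mid between -0.0025 and 0.003 m and y of hook in the frame of rim_mid between -0.09 and 0.09 m and contact force between cup and tub above 0.5 N), for 0.2 s.
2. the hook has dropped home into the notch (x of hook in the frame of rim_mid between -0.005 and 0.005 m and angle between cup's own z axis and vertical below 0.15 rad and angle between the x axis of cup and the x axis of tub, either way round below 0.12 rad and z of hook in the frame of rim_mid between -0.0105 and -0.0055 m and y of hook in the frame of rim_mid between -0.034 and 0.034 m), for 0.2 s.
At the end, for the whole second after the job is handed in: The cup hangs released, still, inside the tub: hook within 5 mm of the rail wall's mid-plane, 5.5 to 10.5 mm below the rail's top, within 34 mm of its middle, tilted under 0.15 rad, turned under 0.12 rad from the tub; bystanders within 20 mm of their start (all of step 2 and linear speed of cup below 0.02 m/s and angular speed of cup below 0.1 rad/s and contact force between cup and the fingers below 0.05 N and distance of each of drum, felt_wheel, loose_sleeve, wax_bar from where it was at the start of the episode below 0.02 m); the robot touches nothing.
It fails at once if the cup is pushed against the tub or rail with more than 25 N (contact force between cup and tub above 25 N).
It fails at once if the robot pushes the tub or rail with more than 25 N (contact force between the arm and tub above 25 N).
It fails at once if a bystander is displaced by more than 20 mm (distance of any of drum, felt_wheel, loose_sleeve, wax_bar from where it was at the start of the episode above 0.02 m).
It also fails if it takes over 72 s, if anything falls off the work surface, if the arm or the gripper's body presses on something with over 40 N, if the wrist force passes 120 N, or if a joint passes its speed limit or range.

## Robot

A 7-joint arm with a two-finger parallel gripper is mounted at the origin on the work surface. World frame = base frame: x ahead of the robot, y to its left, z up, the work surface at z = 0. Lengths are in mm, angles in rad, forces in N, time in s.
With the tool pointing down it reaches from about 400 to 875 mm from the base axis. Payload 4.4 kg.
Tool frame: the origin (TCP) lies at the very end of the fingers, on their centre line; the grasp point (between the pads) lies 19 mm behind it; z points along the fingers, y is the line along which they close (so a half turn about z gives the same grasp; the last joint's range is limited). The gripper opens to 85 mm and grips with 20 to 120 N. Pads are 22 mm wide; open, the fingers measure 114 mm over their backs; the gripper's body (76 mm by 85 mm) begins 54 mm behind the grasp point. The pads swing forward as they close: fully open they stand 13 mm farther back than shut.
Start: joints at [-1.349, 0.628, 0.038, 1.517, -0.027, 0.996, -0.02], TCP at [184.473, 623.288, 191.513] pointing down, gripper open.
Joint ranges: [-3.06, 3.06], [-0.37, 2.12], [-1.25, 1.32], [0.18, 2.47], [-1.1, 4.24], [0.23, 1.98], [-2.94, 2.94]. Speed limits (rad/s): [2.57, 2.57, 3.14, 3.14, 3.14, 3.14, 3.14].

## Interface

Orientations are given as [roll, pitch, yaw] about the fixed x, y, z axes, in that order (R = Rz(yaw) Ry(pitch) Rx(roll)).
In Python, from cell import read_state, get_image, camera_info, finish_job gives the robot as it stands.
- The arm moves only by the tool play_rows, never from a script. Its argument "deltas" is one flat list of numbers, 7 for each row, row after row: the shift along the tool's x, y, z in mm, then the turn, a rotation vector about the tool's x, y, z in rad, then the opening, from 0 (shut) to 1 (fully open). In form: [dx, dy, dz, ax, ay, az, grip, dx, dy, dz, ax, ay, az, grip, ...]. A call has 1 to 10 rows; each row is the pose to reach, as a shift and turn from the pose commanded when the call began, along the tool's axes at that moment; what a row does not reach only later rows make up. A row lasts 1/8 s, in which the tool goes at most 62.5 mm and 10.7 degrees, less where a joint would pass 70% of its speed; a pose out of reach is approached as far as the arm can. A call with a gripper value outside its range is refused whole. The fingers move at their own pace and stop on an object; the grip force is fixed at half the most. Time passes only in rows, so rows that repeat a pose let the fingers close. It gives the time, the measured TCP pose, the force, the opening and the grip force at its end, in the units of the state.
- read_state(): the state, without advancing time (a new reading comes with each control period).
- get_image(name): name is "side" or "top"; returns the picture (384x512x3 uint8, red, green, blue); there is no depth.
- camera_info(name): a dict with "fx", "fy", "cx", "cy" (pixels), "T" (4x4, takes a point from camera to world coordinates). Camera axes: x right, y down, z forward; pixel columns grow to the right and rows downward; lengths in mm; the calibration is good to about 2 mm. A picture is of the moment at which its call begins. camera_info takes no time and is no camera call.
- finish_job(): hands the job in; it is judged then, once.
The state is a dict: "clock": time; "qpos": joint angles; "qd": joint speeds; "tau": joint torques, N m; "eef_pos": TCP position; "tool_rot": TCP orientation; "force": force on the tool from outside, world axes, zero at the start; "torque": the same for the moment, N m; "width": finger opening in mm; "gripper_force": force on a finger pad.
Only numpy, scipy, OpenCV 4.12 (cv2) and the standard library are available. Lean on these libraries where they do the work, as an engineer would, in place of code of your own. Each camera call takes 0.05 s, during which the arm holds its last target. There are 200 camera calls.

## Working session

There is one attempt and no reset: what is moved stays moved. The work goes in short steps, Python scripts to look and compute and a tool call to move; the robot and the scene stay as the last step left them, time stands still between calls to the robot, and variables do not carry over. Pictures are saved under pics/ and viewed, at most 10 in all, crops included, and the job is handed in when it is done.

Besides the shell and the picture viewer there is one more tool, called after ">>>" by a JSON object that holds its "api" and its "payload". play_rows: Moves the arm, as the interface text tells. Its arguments: {"type":"object","properties":{"deltas":{"type":"array"}},"required":["deltas"]}

```bash
mkdir -p pics; python3 - <<'E'
from cell import *
import cv2,numpy as np
np.set_printoptions(precision=4,suppress=True)
for n in("side","top"):
    cv2.imwrite(f"pics/{n}0.png",cv2.cvtColor(get_image(n),cv2.COLOR_RGB2BGR))
    c=camera_info(n);print(n,c["fx"],c["fy"],c["cx"],c["cy"]);print(np.array(c["T"]))
s=read_state();print(s)
E
```

```text
side 371.93311324863004 371.93311324863004 253.16649420616096 182.20761144175395
[[   0.917    -0.2024    0.3437  256.8066]
 [  -0.3985   -0.5016    0.7678 -720.0676]
 [   0.017    -0.8411   -0.5407  625.6489]
 [   0.        0.        0.        1.    ]]
top 428.69947461017335 428.69947461017335 251.29239944546364 185.86706479960898
[[  -0.0105   -0.9979    0.0642  508.2133]
 [  -0.9998    0.0114    0.0143  -10.7403]
 [  -0.015    -0.064    -0.9978 1494.884 ]
 [   0.        0.        0.        1.    ]]
{'clock': 0.1, 'qpos': array([-1.3488,  0.6292,  0.0385,  1.5183, -0.027 ,  0.9964, -0.02  ]), 'qd': array([ 0.0012, -0.0001, -0.0008, -0.002 ,  0.0009, -0.0005,  0.002 ]), 'tau': array([  0.0049, -56.4524,   1.2309, -19.3973,   0.0112,   0.0054,
        -0.    ]), 'eef_pos': array([184.2833, 622.661 , 190.6923]), 'tool_rot': array([-3.1398,  0.    ,  2.8538]), 'force': array([-0.4774, -0.0847,  0.6723]), 'torque': array([-0.0019,  0.0018,  0.0204]), 'gripper_force': 0.0, 'width': 85.01168666982203}
```

View pics/side0.png

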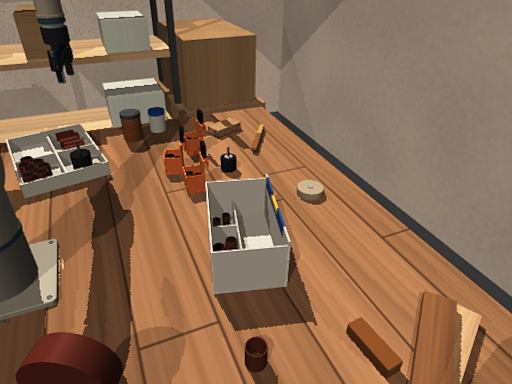

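View pics/top0.png

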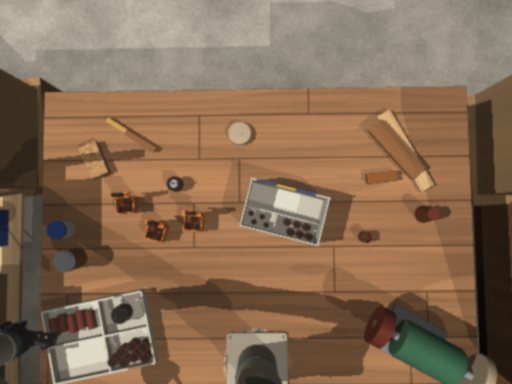

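Top view: three cup look-alikes at (125,204), (157,231) and (194,220). In this view right is −y, so the cup at (194,220) is the one farthest right. It appears at about (195,175) in the side view. The tub is at (285,212), with its yellow notch near (287,188). Next I'll take a close crop.

```bash
python3 - <<'E'
import cv2,numpy as np
t=cv2.imread("pics/top0.png");s=cv2.imread("pics/side0.png")
a=cv2.resize(t[170:250,100:215],None,fx=3.47,fy=3.47,interpolation=cv2.INTER_CUBIC)[:277,:399]
b=cv2.resize(t[170:250,230:345],None,fx=3.47,fy=3.47,interpolation=cv2.INTER_CUBIC)[:277,:399]
c=cv2.resize(s[100:200,155:255],None,fx=3,fy=3,interpolation=cv2.INTER_CUBIC)
d=cv2.resize(s[165:265,200:300],None,fx=3,fy=3,interpolation=cv2.INTER_CUBIC)
im=np.zeros((580,800,3),np.uint8);im[:277,:399]=a;im[:277,400:799]=b;im[279:579,:300]=c;im[279:579,400:700]=d
cv2.imwrite("pics/crop0.png",im)
E
```

```text
(no output)
```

View pics/crop0.png

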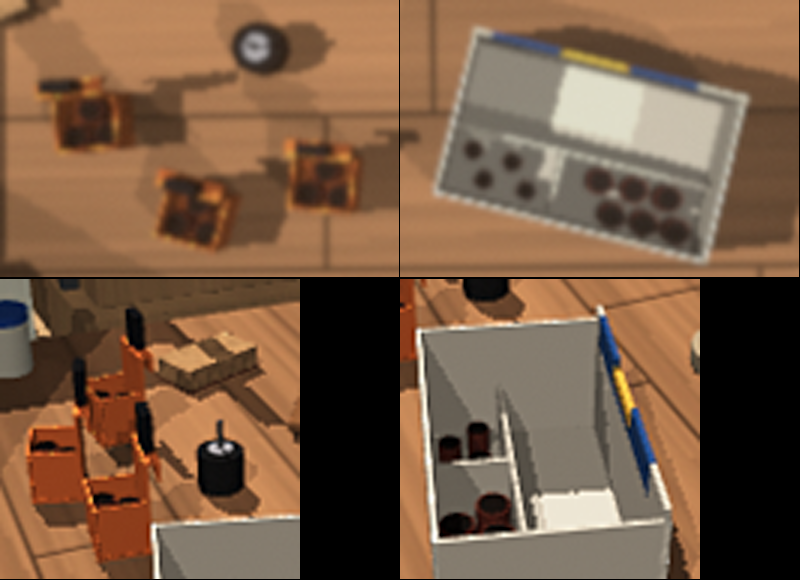

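The crop confirms the choice. The target is the right cup, with crop centre (323,175) and its hook towards image-up (+x). The tub's rail is also on the +x side, with the yellow notch slightly left of the rail's middle. Next I'll fit both poses.

```bash
cat > h.py <<'E'
from cell import *
import cv2,numpy as np
from scipy.optimize import least_squares,minimize
from scipy.spatial.transform import Rotation as R
np.set_printoptions(precision=3,suppress=True)
def proj(n,P):
    c=camera_info(n);T=np.array(c["T"]);p=(np.atleast_2d(P)-T[:3,3])@T[:3,:3]
    return np.c_[c["fx"]*p[:,0]/p[:,2]+c["cx"],c["fy"]*p[:,1]/p[:,2]+c["cy"]]
def world(v,P):
    x,y,a=v;c,s=np.cos(a),np.sin(a);P=np.atleast_2d(P).astype(float)
    return np.c_[x+c*P[:,0]-s*P[:,1],y+s*P[:,0]+c*P[:,1],P[:,2]]
def fit(obs,v0):
    f=lambda v:np.concatenate([(proj(n,world(v,[p for p,_ in o]))-np.array([q for _,q in o])).ravel() for n,o in obs.items()])
    r=least_squares(f,v0,x_scale=[10,10,.1]);print(r.x,"res",r.fun);return r.x
def ray(n,uv,z):
    c=camera_info(n);T=np.array(c["T"]);d=T[:3,:3]@[(uv[0]-c["cx"])/c["fx"],(uv[1]-c["cy"])/c["fy"],1]
    return T[:3,3]+d*(z-T[2,3])/d[2]
E
python3 - <<'E'
from h import *
tub=fit({"top":[((80,130,129),(251,178.6)),((80,-130,129),(330.3,198)),((-80,130,118),(240.7,225.6)),((-80,-130,118),(318.8,245.5))],
"side":[((-80,130,118),(206,182)),((80,130,129),(266.7,174.7)),((80,-130,129),(289,243)),((-80,-130,118),(210.7,252.7))]},[450,-60,-.2])
g=ray("top",(194,220),60)
cup=fit({"top":[((-28,31,60),(183.6,229.7)),((-28,-31,60),(202.3,230.5)),((40,31,104),(183,211.2)),((40,-31,104),(202,214))],
"side":[((32,0,146),(202.7,141)),((-28,-31,0),(190,193.7)),((28,-31,0),(205,189.7))]},[g[0],g[1],-.1])
# silhouette refinement
im={n:cv2.imread(f"pics/{n}0.png") for n in("top","side")}
def box(x0,x1,y0,y1,z0,z1):return np.array([(x,y,z) for x in(x0,x1) for y in(y0,y1) for z in(z0,z1)])
B=[box(-28,28,-31,31,0,60),box(24,28,-31,31,0,104),box(24,40,-31,31,100,104),box(36,40,-31,31,82,104),box(26,38,-15,15,104,146)]
K=8
def sil(n,v,x0,y0,w,h):
    m=np.zeros((h*K,w*K),np.uint8)
    for b in B:
        p=((proj(n,world(v,b))-[x0,y0]+.5)*K).astype(np.int32);cv2.fillConvexPoly(m,cv2.convexHull(p),255)
    return cv2.resize(m,(w,h),interpolation=cv2.INTER_AREA)/255.
win={"top":(174,200,38,40)}
M={}
for n,(x0,y0,w,h) in win.items():
    c=im[n][y0:y0+h,x0:x0+w].astype(int);hsv=cv2.cvtColor(c.astype(np.uint8),cv2.COLOR_BGR2HSV)
    m=((hsv[...,1]>170)|(hsv[...,2]<60)).astype(np.uint8)
    k,l,st,_=cv2.connectedComponentsWithStats(m);m=(l==1+np.argmax(st[1:,4])).astype(np.uint8)
    M[n]=cv2.morphologyEx(m,cv2.MORPH_CLOSE,np.ones((5,5)));print("\n".join("".join(".#"[i] for i in r) for r in M[n]))
cost=lambda v:sum(np.abs(sil(n,v,*win[n])-M[n]).sum() for n in win)
f=lambda u:cost(cup+u*[10,10,.1])
r=min((minimize(f,u0,method="Nelder-Mead",options=dict(initial_simplex=np.array(u0)+.6*np.r_[np.zeros((1,3)),np.eye(3)])) for u0 in([0,0,0],[-.3,.3,.5],[.3,-.3,-.5])),key=lambda r:r.fun)
print("sil",cup+r.x*[10,10,.1],r.fun,f(np.zeros(3)))
# yellow notch centroid top
hsv=cv2.cvtColor(im["top"],cv2.COLOR_BGR2HSV)[170:250,230:345]
y,x=np.where((abs(hsv[...,0].astype(int)-26)<6)&(hsv[...,1]>140)&(hsv[...,2]>120));print("yellow",x.mean()+230,y.mean()+170,len(x))
p=ray("top",(x.mean()+230,y.mean()+170),122);print("yel tub frame",R.from_euler("z",-tub[2]).apply(p-[tub[0],tub[1],0]))
E
```

```text
[510.936 -97.609  -0.263] res [ 0.76  -0.848  0.656  0.053 -1.394  0.694 -0.467  1.352 -1.149 -0.329
  0.8   -0.686  1.886 -0.862 -0.736  0.821]
[479.063 206.098  -0.063] res [-0.385  0.991 -0.589  1.18  -0.83  -0.969 -0.808 -2.769  0.003  1.9
 -2.049  1.201  1.57   1.812]
......................................
......................................
......................................
......................................
......................................
......................................
......................................
......................................
......................................
......................................
......................................
......................................
......................#####...........
................###########...........
.....................#######..........
.....................########.........
........................######........
........................######........
........................######........
........................######........
........................#####.........
........................#####.........
........................#####.........
..........................###.........
..........................###.........
..........................###.........
..........................###.........
..........................###.........
..........................###.........
..........................###.........
..........................##..........
......................................
......................................
......................................
......................................
......................................
......................................
......................................
......................................
......................................
sil [465.408  78.024  -0.167] 93.0 334.7098039215686
yellow 285.525 186.6 40
yel tub frame [ 79.939  18.298 122.   ]
```

```bash
cat >> h.py <<'E'
def box(x0,x1,y0,y1,z0,z1):return np.array([(x,y,z) for x in(x0,x1) for y in(y0,y1) for z in(z0,z1)])
CUP=[box(-28,28,-31,31,0,60),box(24,40,-31,31,82,104),box(26,38,-15,15,104,146)]
TUB=[box(-80,80,-130,130,0,118),box(73.5,78.5,-130,130,118,129)]
def panel(im,n,x0,y0,w,h,k,models):
    o=cv2.resize(im[y0:y0+h,x0:x0+w],None,fx=k,fy=k,interpolation=cv2.INTER_CUBIC)
    for f,Bs in models:
        for b in Bs:
            p=((proj(n,f(b))-[x0,y0]+.5)*k).astype(int)
            for i in range(8):
                for j in range(i):
                    if (b[i]!=b[j]).sum()==1: cv2.line(o,tuple(map(int,p[i])),tuple(map(int,p[j])),(0,255,0),1)
    return o
E
python3 - <<'E'
from h import *
t=cv2.imread("pics/top0.png");s=cv2.imread("pics/side0.png")
cup=lambda P:world((479,206,-.063),P);tub=lambda P:world((510.9,-97.6,-.263),P)
im=np.zeros((600,800,3),np.uint8)
im[:300,:300]=panel(t,"top",170,197,50,50,6,[(cup,CUP)])
im[:300,300:800]=panel(t,"top",235,170,100,60,5,[(tub,TUB)])
im[300:,:300]=panel(s,"side",165,136,60,60,5,[(cup,CUP)])
im[300:,300:700]=panel(s,"side",200,165,100,75,4,[(tub,TUB)])
cv2.imwrite("pics/ov.png",im)
E
```

```text
(no output)
```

View pics/ov.png

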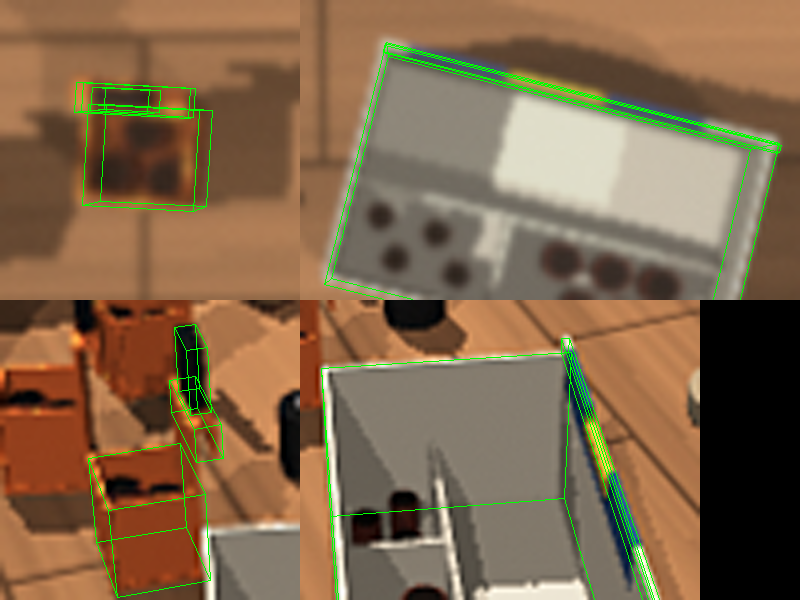

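The overlay fits both objects to about 1 px. The cup is about 3 mm off in the top panel, which I corrected. The yellow notch is at tub y of about +19. Now I'll work out the move to above the tab.

```bash
cat >> h.py <<'E'
def delta(p,yaw,roll=np.pi,pitch=0):
    s=read_state();R0=R.from_euler("xyz",s["tool_rot"]);R1=R.from_euler("xyz",[roll,pitch,yaw])
    print("clock",s["clock"],"d",R0.inv().apply(np.array(p)-s["eef_pos"]),"rv",(R0.inv()*R1).as_rotvec())
E
python3 -c "
from h import *
delta((512.4,205,220),1.508)"
```

```text
clock 0.1 d [-433.173 -307.399  -28.762] rv [-0.001  0.001  1.346]
```

>>> {"api": "play_rows", "payload": {"deltas": [0,0,-29,0,0,0.15,1,-433,-307,-29,0,0,1.346,1,-433,-307,-29,0,0,1.346,1,-433,-307,-29,0,0,1.346,1,-433,-307,-29,0,0,1.346,1,-433,-307,-29,0,0,1.346,1,-433,-307,-29,0,0,1.346,1,-433,-307,-29,0,0,1.346,1,-433,-307,-29,0,0,1.346,1,-433,-307,-29,0,0,1.346,1]}}

```text
clock: 1.35
eef_pos: [514.4, 201.9, 220.4]
tool_rot: [3.141, 0.002, 1.503]
force: [0.3, -0.1, -0.3]
width: 85.2
gripper_force: 0.0
```

>>> {"api": "play_rows", "payload": {"deltas": [0,0,0,0,0,0,1]}}

```text
clock: 1.48
eef_pos: [514.0, 202.7, 220.3]
tool_rot: [3.141, 0.001, 1.502]
force: [-0.1, 0.2, -0.1]
width: 85.3
gripper_force: 0.0
```

```bash
python3 - <<'E'
from h import *
delta((512.4,205,220),1.508);s=read_state();print(s["eef_pos"],s["tool_rot"])
cup=lambda P:world((480.5,207,-.063),P)
im=np.zeros((600,800,3),np.uint8)
for i,(n,w) in enumerate({"top":(160,187,66,66),"side":(160,120,66,66)}.items()):
    g=cv2.cvtColor(get_image(n),cv2.COLOR_RGB2BGR);im[:396,i*400:i*400+396]=panel(g,n,*w,6,[(cup,CUP)])
cv2.imwrite("pics/above.png",im[:400])
E
```

```text
clock 1.475 d [ 2.168 -1.729  0.334] rv [ 0.001  0.001 -0.006]
[513.976 202.719 220.338] [3.141 0.001 1.502]
```

View pics/above.png

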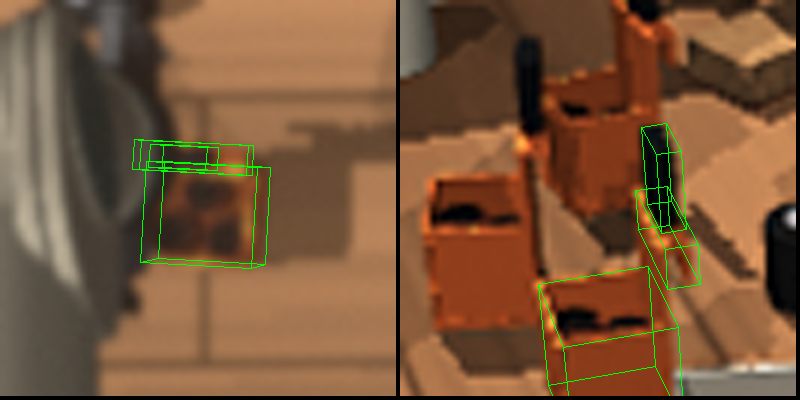

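The model matches in the side panel. In the top panel the true cup sits about 4 mm further towards +x and +y, which is well inside the grip tolerance. I'll descend and close.

>>> {"api": "play_rows", "payload": {"deltas": [4,0,30,0,0,0,1,4,0,60,0,0,0,1,4,0,85,0,0,0,1,4,0,98,0,0,0,1,4,0,106,0,0,0,1,4,0,106,0,0,0,1,4,0,106,0,0,0,0.5,4,0,106,0,0,0,0.3,4,0,106,0,0,0,0.2,4,0,106,0,0,0,0.1]}}

```text
clock: 2.82
eef_pos: [512.9, 210.0, 114.7]
tool_rot: [3.141, -0.0, 1.508]
force: [-0.0, 0.1, -0.0]
width: 12.3
gripper_force: 0.0
```

>>> {"api": "play_rows", "payload": {"deltas": [0,0,0,0,0,0,0,0,0,0,0,0,0,0,0,0,0,0,0,0,0,0,0,0,0,0,0,0]}}

```text
clock: 3.32
eef_pos: [512.7, 210.0, 114.5]
tool_rot: [-3.142, -0.0, 1.508]
force: [0.3, -0.1, 0.2]
width: -0.0
gripper_force: 0.0
```

```bash
python3 - <<'E'
from h import *
cup=lambda P:world((480.5,207,-.063),P)
im=np.zeros((400,800,3),np.uint8)
for i,(n,w) in enumerate({"top":(160,187,66,66),"side":(160,100,100,100)}.items()):
    g=cv2.cvtColor(get_image(n),cv2.COLOR_RGB2BGR);k=396//w[2];o=panel(g,n,*w,k*1.,[(cup,CUP)] if i==0 else []);im[:o.shape[0],i*400:i*400+o.shape[1]]=o
    cv2.imwrite(f"pics/full_{n}.png",g)
cv2.imwrite("pics/g1.png",im[:400])
print(proj("side",[read_state()["eef_pos"]]))
E
```

```text
[[203.294 151.707]]
```

View pics/g1.png

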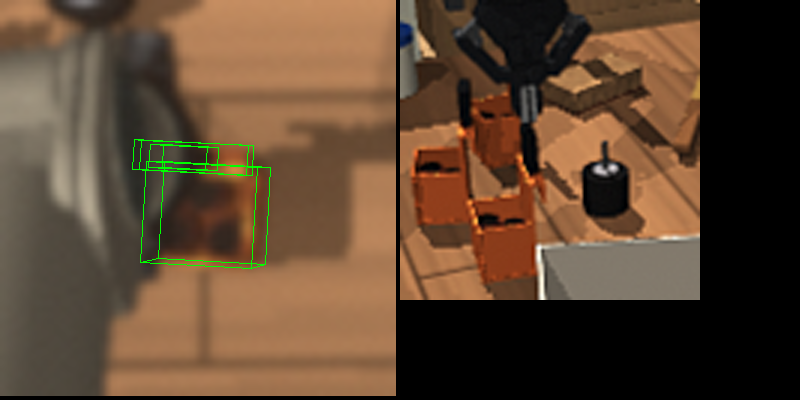

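```bash
python3 - <<'E'
from h import *
s=read_state();p=s["eef_pos"]
a=cv2.imread("pics/side0.png");b=cv2.imread("pics/full_side.png")
w=("side",178,120,40,60)
pad=[box(p[0]-14,p[0]+14,p[1]-11,p[1]+11,p[2],p[2]+38)]
A=panel(a,*w,10,[]);B=panel(b,*w,10,[(lambda P:P,pad)])
cv2.imwrite("pics/z.png",np.hstack([A,B]));print(s["width"],s["qpos"])
E
```

```text
-0.1494144530211746 [-0.68   0.621  0.371  1.873 -0.33   0.708 -0.182]
```

View pics/z.png

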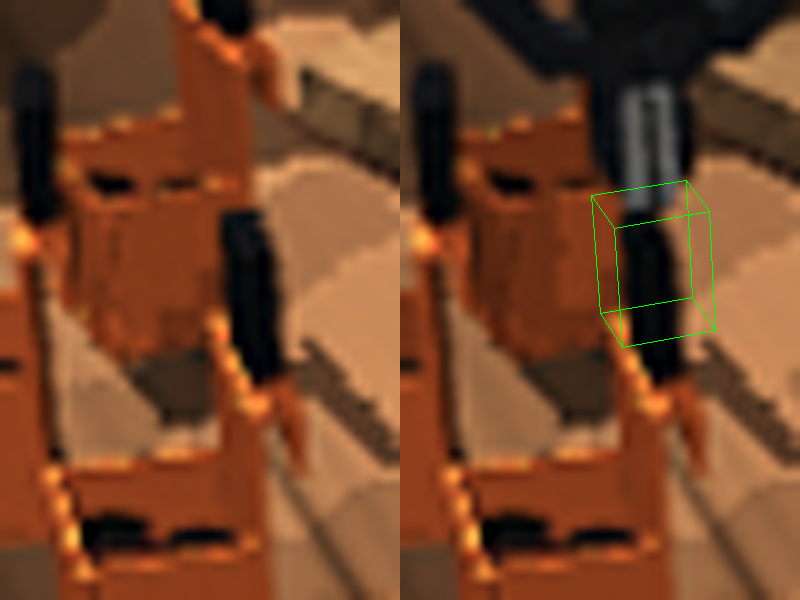

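```bash
python3 - <<'E'
from h import *
s=read_state();p=s["eef_pos"]
for n in("side","top"):
    print(n,proj(n,[[184.4,623,191.2],p,p+[0,0,38],p+[0,30,0]]))
a=cv2.imread("pics/side0.png");
A=panel(a,"side",36,40,50,50,8,[(lambda P:P,[box(184-3,184+3,620,626,191,195)])])
b=cv2.imread("pics/top0.png");B=panel(b,"top",0,310,50,50,8,[(lambda P:P,[box(184-3,184+3,620,626,191,195)])])
cv2.imwrite("pics/st.png",np.hstack([A,B]))
E
```

```text
side [[ 70.691  94.205]
 [203.294 151.707]
 [202.553 139.878]
 [200.301 147.263]]
top [[ 48.217 323.468]
 [189.193 212.673]
 [187.257 212.653]
 [179.903 212.771]]
```

View pics/st.png

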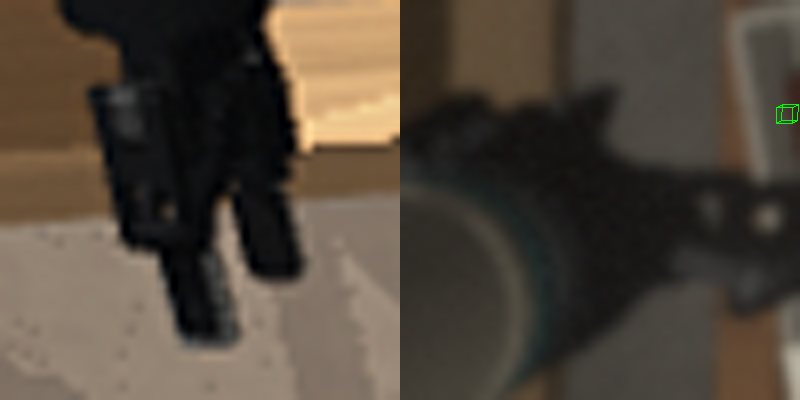

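```bash
python3 - <<'E'
from h import *
a=cv2.imread("pics/side0.png").astype(int);b=cv2.imread("pics/full_side.png").astype(int)
d=np.abs(a-b).max(2)[118:172,188:222]
print("\n".join(f"{118+i} "+"".join("#" if v>60 else "+" if v>25 else "." for v in r) for i,r in enumerate(d)))
E
```

```text
118 ++.....##......###########++##+.++
119 +##....###.....############+++.+++
120 ####...###.....+#####++#####+.++++
121 #####..###.....+############++++++
122 ############...############+++++++
123 #############++############+++++++
124 +#########################++++++++
125 .+########################++++++++
126 ..+##################+...+++++++++
127 ...+##+#############..++++++++++++
128 ........+######++###..+++++++++++.
129 ........+####+#+####..++++++++....
130 ........+###+##++###.+++++.+++....
131 ........+###+##++##+.++++...+.....
132 ...+++.++###+###++#+.++++.........
133 +.+++++.+#######++#+..+++.........
134 +++++++.+#######++##+++.+.........
135 ++++++..+#####+#++##+++...........
136 +++++++.+#####+#+###.+............
137 ...+++...+####+#####..............
138 ....+.....####+####...............
139 ..+++......+##+##+................
140 ..+++.......+++##+................
141 +..++.............................
142 +++++.............................
143 +.+++.............................
144 +.++++............................
145 +.++++............................
146 +.++
[... 305 characters left out ...]
54 +++++.............................
155 ++................................
156 ++++..............................
157 +++..........................++++.
158 ..+..........................++++.
159 .............................+++..
160 ..............................+++.
161 ..............................+++.
162 ................................+.
163 ..................................
164 ..................................
165 ..................................
166 ..................................
167 ..................................
168 ..................................
169 ..................................
170 ..................................
171 ..................................
```

The side image now shows the shut fingertips ending at about (202,140), just above the tab's top. The reported TCP projects to row 152, so the real tip sits about 35–40 mm higher than reported. That explains the empty grip. I'll open, go lower in small steps while watching force, and close again.

>>> {"api": "play_rows", "payload": {"deltas": [-2,0,0,0,0,0,0.6,-2,0,0,0,0,0,0.8,-2,0,0,0,0,0,0.8,-2,0,8,0,0,0,0.8,-2,0,16,0,0,0,0.8,-2,0,24,0,0,0,0.8,-2,0,24,0,0,0,0.8]}}

```text
clock: 4.3
eef_pos: [512.0, 207.7, 89.5]
tool_rot: [-3.14, 0.001, 1.508]
force: [-0.0, -0.2, 0.7]
width: 68.1
gripper_force: 0.0
```

>>> {"api": "play_rows", "payload": {"deltas": [0,0,6,0,0,0,0.4,0,0,6,0,0,0,0.2,0,0,6,0,0,0,0.1,0,0,6,0,0,0,0,0,0,6,0,0,0,0,0,0,6,0,0,0,0]}}

```text
clock: 5.05
eef_pos: [512.7, 208.2, 84.8]
tool_rot: [3.141, -0.0, 1.508]
force: [-0.6, -0.0, 4.5]
width: 10.7
gripper_force: 59.9
```

```bash
python3 - <<'E'
from h import *
a=cv2.imread("pics/side0.png").astype(int)
b=cv2.cvtColor(get_image("side"),cv2.COLOR_RGB2BGR).astype(int);s=read_state();print(s)
d=np.abs(a-b).max(2)[125:200,180:222]
print("\n".join(f"{125+i} "+"".join("#" if v>60 else "+" if v>25 else "." for v in r) for i,r in enumerate(d)))
E
```

```text
{'clock': 5.1, 'qpos': array([-0.658,  0.662,  0.344,  1.897, -0.354,  0.642, -0.158]), 'qd': array([-0.002,  0.   ,  0.002, -0.001, -0.001,  0.   ,  0.001]), 'tau': array([  0.404, -48.176,   5.359, -12.583,   0.134,  -0.377,   0.03 ]), 'eef_pos': array([512.738, 208.221,  84.776]), 'tool_rot': array([ 3.141, -0.   ,  1.508]), 'force': array([-1.705,  1.105,  3.427]), 'torque': array([ 0.043,  0.226, -0.009]), 'gripper_force': 59.977256655693054, 'width': 10.620491892151856}
125 +++###++.....+#################.+#########
126 ..+####+......#################+#########+
127 ...+####+.....+######++.####+#+##########.
128 ...+#####+....+#####+...####+++#########+.
129 ...+######....+#####+...################..
130 ....+######...+######..+###############...
131 .....+######..+######..+##########++##+...
132 .....+########+#####+..+##########++#+....
133 .....+##############+..+#####+####+#+.....
134 ......+#############+..+##########++......
135 .....+.+############+...+######+.++.......
136 ......+.+############..+#######+..........
137 ..........###########..+######+...........
138 ....
[... 2205 characters left out ...]
.....+.+..................................
186 .......+..................................
187 .....+.+..................................
188 ..........................................
189 .......+..................................
190 ......+.+.................................
191 ..........................................
192 .......++..+..............................
193 ........+..+..............................
194 .......+..................................
195 ........#.................................
196 .........#................................
197 .........+................................
198 ..........................................
199 ............+.............................
```

The tab is gripped: opening 10.7 mm, 60 N. Lifting next.

>>> {"api": "play_rows", "payload": {"deltas": [0,0,-5,0,0,0,0,0,0,-20,0,0,0,0,0,0,-50,0,0,0,0,0,0,-80,0,0,0,0,0,0,-110,0,0,0,0,0,0,-135,0,0,0,0,0,0,-145,0,0,0,0,0,0,-145,0,0,0,0]}}

```text
clock: 6.1
eef_pos: [512.8, 208.0, 230.0]
tool_rot: [3.141, -0.001, 1.508]
force: [0.7, 0.6, -2.6]
width: 10.8
gripper_force: 59.2
```

>>> {"api": "play_rows", "payload": {"deltas": [-15,3,0,0,0,0.01,0,-45,10,0,0,0,0.03,0,-90,18,0,0,0,0.06,0,-135,28,0,0,0,0.09,0,-180,38,0,0,0,0.12,0,-225,46,0,0,0,0.15,0,-270,55,0,0,0,0.18,0,-315,64,0,0,0,0.2,0,-345,70,0,0,0,0.2,0,-355,72,0,0,0,0.2,0]}}

```text
clock: 7.35
eef_pos: [560.6, -154.4, 228.6]
tool_rot: [-3.14, 0.002, 1.303]
force: [-0.2, 0.6, -2.0]
width: 10.5
gripper_force: 59.1
```

>>> {"api": "play_rows", "payload": {"deltas": [0,0,0,0,0,0,0,0,0,0,0,0,0,0]}}

```text
clock: 7.6
eef_pos: [562.0, -148.8, 229.0]
tool_rot: [-3.14, -0.001, 1.31]
force: [0.5, 0.6, -2.2]
width: 10.9
gripper_force: 59.1
```

```bash
python3 - <<'E'
from h import *
s=read_state();print(s)
# predicted cup: hook at TCP + (0,-2.5), hook z = 100+(tcpz-84.8)
p=s["eef_pos"];h=p+[0,-2.5,15.2];a=s["tool_rot"][2]-np.pi/2
cup=lambda P:world((h[0],h[1],a),np.atleast_2d(P)-[32,0,0])+[0,0,h[2]-100]
tub=lambda P:world((510.9,-97.6,-.263),P)
print(proj("side",cup((32,0,100))),proj("top",cup((32,0,100))))
G={n:cv2.cvtColor(get_image(n),cv2.COLOR_RGB2BGR) for n in("side","top")}
for n in G: cv2.imwrite(f"pics/c_{n}.png",G[n])
im=np.zeros((600,800,3),np.uint8)
im[:,:400]=panel(G["side"],"side",215,110,80,120,5,[(cup,CUP)])
im[:400,400:]=panel(G["top"],"top",255,155,80,80,5,[(cup,CUP)])
cv2.imwrite("pics/near.png",im)
E
```

```text
{'clock': 7.6, 'qpos': array([-0.111,  0.532,  0.509,  1.677, -0.297,  1.012,  0.237]), 'qd': array([-0.01 , -0.004,  0.002, -0.001,  0.002, -0.004,  0.   ]), 'tau': array([  0.828, -48.424,   6.785, -19.237,   0.085,   0.025,  -0.   ]), 'eef_pos': array([ 561.983, -148.751,  229.042]), 'tool_rot': array([-3.14 , -0.001,  1.31 ]), 'force': array([ 0.548,  0.632, -2.192]), 'torque': array([-0.009, -0.077, -0.008]), 'gripper_force': 59.14711117744446, 'width': 10.929921571890047}
[[276.394 169.115]] [[305.748 194.371]]
```

View pics/near.png

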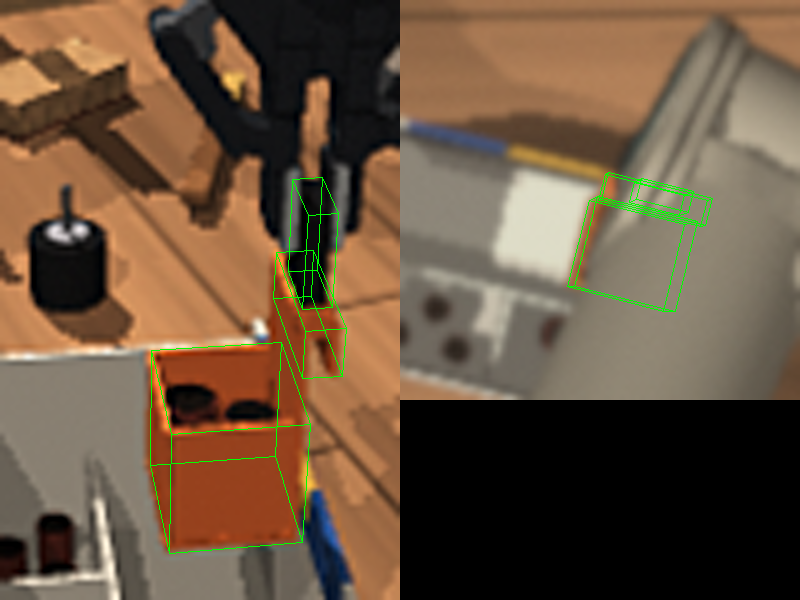

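The predicted cup outline matches the image within about 1 px in both views: side cup bottom (168,550), top bridge (605,175). The hold offset is therefore known. I'll lower the cup inside the tub with the lip short of the rail, then feel for the rail's inner face.

>>> {"api": "play_rows", "payload": {"deltas": [0,-3.5,10,0,0,0,0,0,-3.5,30,0,0,0,0,0,-3.5,50,0,0,0,0,0,-3.5,70,0,0,0,0,0,-3.5,85,0,0,0,0,0,-3.5,95,0,0,0,0,0,-3.5,101,0,0,0,0,0,-3.5,104,0,0,0,0,0,-3.5,104,0,0,0,0,0,-3.5,104,0,0,0,0]}}

```text
clock: 8.95
eef_pos: [559.1, -150.0, 125.9]
tool_rot: [3.141, -0.0, 1.308]
force: [-0.4, -0.5, -1.9]
width: 10.6
gripper_force: 59.1
```

```bash
cat >> h.py <<'E'
def rep():
    s=read_state();p=s["eef_pos"];h=p+[0,-2.5,15.2];t=R.from_euler("z",.263)
    print("t",s["clock"],"hook in rim_mid",t.apply(h-[510.9,-97.6,130])-[76,0,0],"F tub",t.apply(s["force"]),"M",t.apply(s["torque"]),"rot",s["tool_rot"],"w",s["width"])
E
python3 -c "
from h import *
rep()"
```

```text
t 8.95 hook in rim_mid [-15.167 -40.515  11.136] F tub [-0.228 -0.567 -1.934] M [ 0.045 -0.053  0.003] rot [ 3.141 -0.     1.308] w 10.646711301354326
```

>>> {"api": "play_rows", "payload": {"deltas": [0,1,0,0,0,0,0,0,2,0,0,0,0,0,0,2,0,0,0,0,0]}}

```text
clock: 9.32
eef_pos: [560.8, -150.5, 125.5]
tool_rot: [3.141, 0.0, 1.308]
force: [0.1, -1.0, -1.6]
width: 10.9
gripper_force: 59.1
```

>>> {"api": "play_rows", "payload": {"deltas": [0,1,0,0,0,0,0,0,1,0,0,0,0,0]}}

```text
clock: 9.57
eef_pos: [561.8, -150.7, 125.5]
tool_rot: [3.142, -0.0, 1.308]
force: [0.0, 0.2, -1.1]
width: 11.1
gripper_force: 59.1
```

>>> {"api": "play_rows", "payload": {"deltas": [0,1,0,0,0,0,0,0,1,0,0,0,0,0]}}

```text
clock: 9.82
eef_pos: [562.7, -151.0, 125.5]
tool_rot: [3.142, 0.0, 1.308]
force: [0.5, -0.2, -1.5]
width: 10.4
gripper_force: 59.1
```

```bash
python3 -c "
from h import *
rep()"
```

```text
t 9.825 hook in rim_mid [-11.425 -40.481  10.692] F tub [ 0.562 -0.038 -1.541] M [ 0.025 -0.072  0.039] rot [3.142 0.    1.308] w 10.412064259971363
```

>>> {"api": "play_rows", "payload": {"deltas": [0,1,0,0,0,0,0,0,1,0,0,0,0,0]}}

```text
clock: 10.07
eef_pos: [563.7, -151.3, 125.5]
tool_rot: [3.141, 0.0, 1.308]
force: [-0.5, 0.3, -2.0]
width: 10.4
gripper_force: 59.1
```

>>> {"api": "play_rows", "payload": {"deltas": [0,1,0,0,0,0,0,0,1,0,0,0,0,0]}}

```text
clock: 10.32
eef_pos: [564.7, -151.5, 125.5]
tool_rot: [3.141, 0.0, 1.308]
force: [0.2, -0.4, -2.4]
width: 10.7
gripper_force: 59.1
```

```bash
python3 -c "
from h import *
rep()"
```

```text
t 10.325 hook in rim_mid [ -9.423 -40.528  10.702] F tub [ 0.288 -0.359 -2.443] M [ 0.018 -0.027 -0.011] rot [3.141 0.    1.308] w 10.692875886838802
```

>>> {"api": "play_rows", "payload": {"deltas": [0,1,0,0,0,0,0,0,1,0,0,0,0,0]}}

```text
clock: 10.58
eef_pos: [565.6, -151.8, 125.5]
tool_rot: [3.142, 0.0, 1.308]
force: [-0.1, 0.7, -1.8]
width: 10.7
gripper_force: 59.1
```

>>> {"api": "play_rows", "payload": {"deltas": [0,1,0,0,0,0,0,0,1,0,0,0,0,0]}}

```text
clock: 10.82
eef_pos: [566.1, -151.9, 125.4]
tool_rot: [-3.141, -0.0, 1.308]
force: [-1.1, 0.3, -0.0]
width: 10.9
gripper_force: 59.3
```

```bash
python3 -c "
from h import *
rep()"
```

```text
t 10.825 hook in rim_mid [ -7.945 -40.512  10.587] F tub [-1.089 -0.012 -0.033] M [0.059 0.229 0.056] rot [-3.141 -0.     1.308] w 10.874807416713084
```

>>> {"api": "play_rows", "payload": {"deltas": [0,1,0,0,0,0,0,0,1,0,0,0,0,0,0,1,0,0,0,0,0]}}

```text
clock: 11.2
eef_pos: [566.3, -152.0, 125.3]
tool_rot: [-3.139, -0.0, 1.308]
force: [-4.6, 0.9, 0.2]
width: 10.7
gripper_force: 59.5
```

```bash
python3 -c "
from h import *
rep()"
```

```text
t 11.2 hook in rim_mid [ -7.717 -40.526  10.466] F tub [-4.716 -0.317  0.182] M [-0.023  1.191  0.122] rot [-3.139 -0.     1.308] w 10.661648884448176
```

>>> {"api": "play_rows", "payload": {"deltas": [0,0,0,0,0,-0.01,0,0,0,0,0,0,-0.02,0,0,0,0,0,0,-0.02,0]}}

```text
clock: 11.58
eef_pos: [566.3, -152.0, 125.2]
tool_rot: [-3.139, -0.0, 1.327]
force: [-5.5, 0.6, -0.6]
width: 10.7
gripper_force: 59.6
```

```bash
python3 -c "
from h import *
rep()"
```

```text
t 11.575 hook in rim_mid [ -7.724 -40.531  10.41 ] F tub [-5.431 -0.798 -0.63 ] M [-0.104  1.333 -0.158] rot [-3.139 -0.     1.327] w 10.693909823329623
```

The moment Mz flips sign, so the rail yaw is about 1.316. Contact at a reported x of −8.1 corresponds to a true −10.5, so x = 0 is at a reported +2.4. Back off, rise, go over the rail.

>>> {"api": "play_rows", "payload": {"deltas": [0,-3,0,0,0,0.011,0,0,-3,0,0,0,0.011,0,0,-3,-8,0,0,0.011,0,0,-3,-15,0,0,0.011,0,0,-3,-15,0,0,0.011,0,0,2,-15,0,0,0.011,0,0,6,-15,0,0,0.011,0,0,9,-15,0,0,0.011,0,0,9,-15,0,0,0.011,0]}}

```text
clock: 12.7
eef_pos: [576.4, -154.5, 140.3]
tool_rot: [-3.141, 0.0, 1.317]
force: [0.0, -0.6, -2.3]
width: 10.8
gripper_force: 59.1
```

```bash
python3 -c "
from h import *
rep()"
```

```text
t 12.7 hook in rim_mid [  2.646 -40.339  25.462] F tub [ 0.206 -0.585 -2.267] M [ 0.039 -0.03   0.02 ] rot [-3.141  0.     1.317] w 10.812407779709908
```

>>> {"api": "play_rows", "payload": {"deltas": [0,0,4,0,0,0,0,0,0,7,0,0,0,0,0,0,9,0,0,0,0,0,0,11,0,0,0,0,0,0,11,0,0,0,0]}}

```text
clock: 13.32
eef_pos: [576.0, -154.4, 129.3]
tool_rot: [-3.141, -0.0, 1.317]
force: [-0.3, 0.1, -1.5]
width: 10.8
gripper_force: 59.1
```

```bash
python3 -c "
from h import *
rep()"
```

```text
t 13.325 hook in rim_mid [  2.321 -40.307  14.523] F tub [-0.331  0.054 -1.542] M [-0.038 -0.004  0.018] rot [-3.141 -0.     1.317] w 10.795745497138673
```

>>> {"api": "play_rows", "payload": {"deltas": [0,0,3,0,0,0,0,0,0,6,0,0,0,0,0,0,8,0,0,0,0,0,0,10,0,0,0,0,0,0,10,0,0,0,0]}}

```text
clock: 13.95
eef_pos: [576.1, -154.4, 119.3]
tool_rot: [-3.141, -0.0, 1.317]
force: [-0.1, 0.2, -1.6]
width: 10.6
gripper_force: 59.1
```

>>> {"api": "play_rows", "payload": {"deltas": [0,0,1,0,0,0,0,0,0,2,0,0,0,0,0,0,2,0,0,0,0]}}

```text
clock: 14.32
eef_pos: [576.1, -154.4, 117.4]
tool_rot: [-3.141, -0.0, 1.317]
force: [0.1, -0.5, -2.5]
width: 10.8
gripper_force: 59.1
```

```bash
python3 -c "
from h import *
rep()"
```

```text
t 14.325 hook in rim_mid [  2.396 -40.292   2.623] F tub [ 0.267 -0.452 -2.471] M [-0.031 -0.047  0.013] rot [-3.141 -0.     1.317] w 10.780586187241092
```

>>> {"api": "play_rows", "payload": {"deltas": [0,0,1,0,0,0,0,0,0,2,0,0,0,0,0,0,2,0,0,0,0]}}

```text
clock: 14.7
eef_pos: [576.1, -154.4, 115.4]
tool_rot: [-3.141, -0.0, 1.317]
force: [0.4, -0.2, -1.9]
width: 10.7
gripper_force: 59.1
```

>>> {"api": "play_rows", "payload": {"deltas": [0,0,1,0,0,0,0,0,0,1,0,0,0,0]}}

```text
clock: 14.95
eef_pos: [576.3, -154.5, 114.8]
tool_rot: [3.141, -0.0, 1.317]
force: [-0.7, 1.3, 0.7]
width: 10.7
gripper_force: 59.5
```

```bash
python3 -c "
from h import *
rep()"
```

```text
t 14.95 hook in rim_mid [  2.595 -40.32    0.011] F tub [-1.013  1.048  0.699] M [ 0.032  0.135 -0.034] rot [ 3.141 -0.     1.317] w 10.687957250576867
```

Contact at a reported z of about 0.0: the hook is resting on the rail. I'll press lightly and hold.

>>> {"api": "play_rows", "payload": {"deltas": [0,0,0.6,0,0,0,0,0,0,0.6,0,0,0,0,0,0,0.6,0,0,0,0,0,0,0.6,0,0,0,0]}}

```text
clock: 15.45
eef_pos: [576.3, -154.5, 114.8]
tool_rot: [3.141, -0.0, 1.317]
force: [-1.0, 1.4, 6.6]
width: 10.8
gripper_force: 60.4
```

```bash
python3 -c "
from h import *
rep()"
```

```text
t 15.45 hook in rim_mid [  2.606 -40.312  -0.037] F tub [-1.34   1.138  6.603] M [0.043 0.438 0.009] rot [ 3.141 -0.     1.317] w 10.839629674613603
```

>>> {"api": "play_rows", "payload": {"deltas": [2,0,0,0,0,0,0,6,0,0,0,0,0,0,10,0,0,0,0,0,0,14,0,0,0,0,0,0,18,0,0,0,0,0,0,22,0,0,0,0,0,0,26,0,0,0,0,0,0,30,0,0,0,0,0,0,30,0,0,0,0,0,0]}}

```text
clock: 16.58
eef_pos: [584.7, -126.5, 114.7]
tool_rot: [3.139, 0.001, 1.317]
force: [-1.4, -4.2, 4.8]
width: 11.1
gripper_force: 60.2
```

```bash
python3 -c "
from h import *
rep()"
```

```text
t 16.575 hook in rim_mid [  3.479 -11.148  -0.12 ] F tub [-0.228 -4.445  4.8  ] M [-0.994 -0.032  0.004] rot [3.139 0.001 1.317] w 11.122682670945155
```

>>> {"api": "play_rows", "payload": {"deltas": [3,-0.5,0,0,0,0,0,6,-1,0,0,0,0,0,9,-1,0,0,0,0,0,12,-1,0,0,0,0,0,15,-1,0,0,0,0,0,17,-1,0,0,0,0,0,17,-1,0,0,0,0,0]}}

```text
clock: 17.45
eef_pos: [587.7, -109.7, 114.5]
tool_rot: [3.14, 0.001, 1.317]
force: [-0.6, -4.1, 6.0]
width: 10.4
gripper_force: 60.2
```

```bash
python3 -c "
from h import *
rep()"
```

```text
t 17.45 hook in rim_mid [ 1.951  5.87  -0.32 ] F tub [ 0.451 -4.092  5.964] M [-1.224 -0.108 -0.052] rot [3.14  0.001 1.317] w 10.439055590017897
```

>>> {"api": "play_rows", "payload": {"deltas": [1.5,0.3,0,0,0,0,0,3,0.3,0,0,0,0,0,4.5,0.3,0,0,0,0,0,6,0.3,0,0,0,0,0]}}

```text
clock: 17.95
eef_pos: [589.3, -104.0, 114.3]
tool_rot: [3.14, 0.001, 1.316]
force: [-0.4, -5.9, 4.6]
width: 10.5
gripper_force: 60.1
```

>>> {"api": "play_rows", "payload": {"deltas": [1,0,0,0,0,0,0,2,0,0,0,0,0,0]}}

```text
clock: 18.2
eef_pos: [589.6, -101.0, 113.9]
tool_rot: [3.141, -0.0, 1.317]
force: [0.3, -0.9, -1.2]
width: 10.5
gripper_force: 59.2
```

```bash
python3 -c "
from h import *
rep()"
```

```text
t 18.2 hook in rim_mid [ 1.513 14.789 -0.872] F tub [ 0.49  -0.781 -1.249] M [-0.021 -0.176  0.022] rot [ 3.141 -0.     1.317] w 10.50227590602125
```

The vertical load vanished and z dropped below the rail top, so the hook is over the notch. I'll lower it home gently.

>>> {"api": "play_rows", "payload": {"deltas": [0.3,0.4,1,0,0,0,0,0.3,0.5,2,0,0,0,0,0.3,0.6,2,0,0,0,0]}}

```text
clock: 18.58
eef_pos: [589.5, -99.6, 111.1]
tool_rot: [-3.14, -0.001, 1.318]
force: [0.6, 0.9, -1.8]
width: 10.9
gripper_force: 59.1
```

```bash
python3 -c "
from h import *
rep()"
```

```text
t 18.575 hook in rim_mid [ 1.052 16.134 -3.655] F tub [ 0.313  0.971 -1.763] M [ 0.052 -0.149 -0.014] rot [-3.14  -0.001  1.318] w 10.93984125749967
```

>>> {"api": "play_rows", "payload": {"deltas": [0,0.7,1,0,0,0,0,0,0.7,2,0,0,0,0,0,0.7,3,0,0,0,0,0,0.7,3,0,0,0,0]}}

```text
clock: 19.08
eef_pos: [590.5, -101.0, 108.8]
tool_rot: [-3.141, 0.0, 1.317]
force: [0.1, 0.8, -2.4]
width: 10.7
gripper_force: 59.1
```

>>> {"api": "play_rows", "payload": {"deltas": [0,0,1,0,0,0,0,0,0,1,0,0,0,0]}}

```text
clock: 19.32
eef_pos: [590.6, -101.0, 107.8]
tool_rot: [-3.141, -0.0, 1.317]
force: [1.1, 1.1, -2.7]
width: 10.8
gripper_force: 59.1
```

```bash
python3 -c "
from h import *
rep()"
```

```text
t 19.325 hook in rim_mid [ 2.517 14.989 -6.955] F tub [ 0.782  1.333 -2.7  ] M [-0.018 -0.046  0.03 ] rot [-3.141 -0.     1.317] w 10.767252047408286
```

>>> {"api": "play_rows", "payload": {"deltas": [0,-0.3,0.5,0,0,0,0,0,-0.3,1,0,0,0,0]}}

```text
clock: 19.58
eef_pos: [590.4, -101.0, 106.9]
tool_rot: [-3.142, -0.0, 1.317]
force: [0.0, 0.2, -2.3]
width: 10.9
gripper_force: 59.1
```

>>> {"api": "play_rows", "payload": {"deltas": [0,0,0.5,0,0,0,0,0,0,0.5,0,0,0,0,0,0,0.5,0,0,0,0]}}

```text
clock: 19.95
eef_pos: [590.4, -100.9, 106.8]
tool_rot: [3.142, -0.0, 1.317]
force: [-1.8, 1.2, 5.0]
width: 10.9
gripper_force: 60.1
```

```bash
python3 -c "
from h import *
rep()"
```

```text
t 19.95 hook in rim_mid [ 2.255 15.03  -8.015] F tub [-2.032  0.687  4.981] M [-0.028  0.425 -0.046] rot [ 3.142 -0.     1.317] w 10.904789518366002
```

It has bottomed at −8 mm, so it is home. I'll relieve the pressure, open a little, then rise.

>>> {"api": "play_rows", "payload": {"deltas": [0,0,-0.6,0,0,0,0,0,0,-0.6,0,0,0,0,0,0,-0.6,0,0,0,0.16,0,0,-0.6,0,0,0,0.2,0,0,-0.6,0,0,0,0.3,0,0,-0.6,0,0,0,0.45,0,0,-0.6,0,0,0,0.5,0,0,-0.6,0,0,0,0.5]}}

```text
clock: 20.95
eef_pos: [590.4, -101.0, 107.0]
tool_rot: [3.142, -0.0, 1.317]
force: [0.0, 0.2, 0.2]
width: 42.9
gripper_force: 0.0
```

>>> {"api": "play_rows", "payload": {"deltas": [0,0,-5,0,0,0,0.5,0,0,-15,0,0,0,0.5,0,0,-30,0,0,0,0.5,0,0,-55,0,0,0,0.5,0,0,-80,0,0,0,0.5,0,0,-110,0,0,0,0.5,0,0,-140,0,0,0,0.5,0,0,-140,0,0,0,0.5]}}

```text
clock: 21.95
eef_pos: [592.2, -101.8, 250.6]
tool_rot: [3.135, -0.001, 1.317]
force: [0.2, 0.7, -0.4]
width: 42.7
gripper_force: 0.0
```

```bash
python3 - <<'E'
from h import *
s=read_state();print(s["clock"],s["eef_pos"],s["force"],s["width"])
h=world((510.9,-97.6,-.263),(76,15,0))[0]
cup=lambda P:world((h[0],h[1],-.255),np.atleast_2d(P)-[32,0,0])+[0,0,22]
G={n:cv2.cvtColor(get_image(n),cv2.COLOR_RGB2BGR) for n in("side","top")}
im=np.zeros((600,800,3),np.uint8)
im[:,:400]=panel(G["side"],"side",215,120,80,120,5,[])
im[:400,400:]=panel(G["side"],"side",215,130,80,80,5,[(cup,CUP)])
im[400:600,400:]=panel(G["top"],"top",245,165,80,40,5,[])
cv2.imwrite("pics/end.png",im)
a=cv2.imread("pics/side0.png")
for nm,(x,y) in dict(drum=(228,160),felt=(311,190),sleeve=(256,354),wax=(375,346)).items():
    print(nm,np.abs(a[y-20:y+20,x-20:x+20].astype(int)-G["side"][y-20:y+20,x-20:x+20]).mean())
E
```

```text
21.95 [ 592.187 -101.804  250.589] [ 0.23   0.674 -0.45 ] 42.746638731959024
drum 9.312083333333334
felt 8.045625
sleeve 1.106875
wax 41.895
```

View pics/end.png

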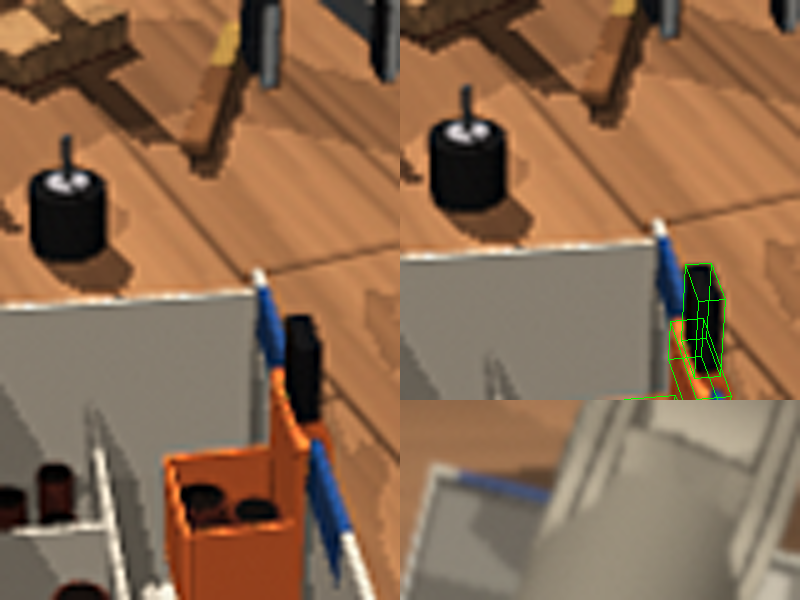

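The end picture shows the cup hanging upright in the notch, with the tab at (303,365) in the left panel. The fingers are clear above it, near (260,40). Settle, then hand in.

>>> {"api": "play_rows", "payload": {"deltas": [0,0,0,0,0,0,0.5,0,0,0,0,0,0,0.5,0,0,0,0,0,0,0.5,0,0,0,0,0,0,0.5]}}

```text
clock: 22.55
eef_pos: [590.3, -101.0, 246.7]
tool_rot: [-3.141, 0.0, 1.317]
force: [-0.6, 0.0, 0.8]
width: 42.6
gripper_force: 0.0
```

```bash
python3 -c "
from cell import *
print(finish_job())"
```

```text
the job is handed in; nothing more can be done
None
```

The job is handed in with no verdict returned: the cup hangs released and upright in the yellow notch (hook about 8 mm below the rail top), and the measured tool force stayed under about 8 N throughout; the arm never worked near any bystander, but the image patch at the wax bar had changed in the last picture (perhaps the arm's shadow) and I did not check it.

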